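# Shut the chest drawer and tilt the sharpening steel out from under it

### The arm

A 7-joint arm with a two-finger parallel gripper is mounted at the origin on a cart in front of the work surface, level with it; the furniture and walls round the work are solid. World frame = base frame: x ahead of the robot, y to its left, z up, the work surface at z = 0. Lengths are in mm, angles in rad, forces in N, time in s.
With the tool pointing down it reaches from about 400 to 875 mm from the base axis. Payload 4.4 kg.
Tool frame: the origin (TCP) lies midway between the tips of the shut fingers; the grasp point (between the pads) lies 19 mm behind it; z points along the fingers, y is the line along which they close (so a half turn about z gives the same grasp; the last joint's range is limited). The gripper opens to 85 mm and grips with 20 to 120 N. Pads are 22 mm wide; open, the fingers measure 114 mm over their backs; the gripper's body (76 mm by 85 mm) begins 54 mm behind the grasp point. The pads swing forward as they close: fully open they stand 13 mm farther back than shut.
Start: joints at [1.136, 0.628, 0.038, 1.517, -0.027, 0.996, -0.02], TCP at [234.351, -606.298, 231.313] pointing down, gripper open.
Joint ranges: [-3.06, 3.06], [-0.37, 2.12], [-1.25, 1.32], [0.18, 2.47], [-1.1, 4.24], [0.23, 1.98], [-2.94, 2.94]. Speed limits (rad/s): [2.57, 2.57, 3.14, 3.14, 3.14, 3.14, 3.14].

### API

Orientations are given as [roll, pitch, yaw] about the fixed x, y, z axes, in that order (R = Rz(yaw) Ry(pitch) Rx(roll)).
In Python, from cell import read_state, get_image, finish_job gives the robot as it stands.
- The arm moves only by the tool send_rows, never from a script. Its argument "series" is a list of rows, each an object of numbers: "ax", "ay", "az": the turn, a rotation vector about the tool's x, y, z in rad; "dx", "dy", "dz": the shift along the tool's x, y, z in cm; "hand": the closure, from 0 (fully open) to 1 (shut). In form: [{"ax": .., "ay": .., "az": .., "dx": .., "dy": .., "dz": .., "hand": ..}, ...]. A call has 1 to 10 rows; each row is the pose to reach, as a shift and turn from the pose commanded when the call began, along the tool's axes at that moment; what a row does not reach only later rows make up. A row lasts 1/10 s, in which the tool goes at most 50 mm and 8.59 degrees, less where a joint would pass 70% of its speed; a pose out of reach is approached as far as the arm can. A call with a gripper value outside its range is refused whole. The fingers move at their own pace and stop on an object; the grip force is fixed at half the most. Time passes only in rows, so rows that repeat a pose let the fingers close. It gives the time, the measured TCP pose, the force, the opening and the grip force at its end, in the units of the state.
- read_state(): the state, without advancing time (a new reading comes with each control period).
- get_image(name): name is "scene" or "top" or "wrist"; returns a dict with "pixels" (384x512x3 uint8, red, green, blue), "mtx" (3x3 intrinsics, pixels), "R" (3x3) and "t" (3): a world point X has camera coordinates R X + t. Camera axes: x right, y down, z forward; pixel columns grow to the right and rows downward; lengths in mm; the calibration is good to about 2 mm. A picture is of the moment at which its call begins. There is no depth.
- finish_job(): hands the job in; it is judged then, once.
The state is a dict: "clock": time; "qpos": joint angles; "qd": joint speeds; "tau": joint torques, N m; "eef_pos": TCP position; "tool_rot": TCP orientation; "force": force on the tool from outside, world axes, zero at the start; "torque": the same for the moment, N m; "width": finger opening in mm; "gripper_force": force on a finger pad.
Only numpy, scipy, OpenCV 4.12 (cv2) and the standard library are available. Lean on these libraries where they do the work, as an engineer would, in place of code of your own. Each camera call takes 0.05 s, during which the arm holds its last target. There are 200 camera calls.

### The job

The sharpening steel lies in the steel tool chest, its rod under the small drawer, and the drawer has been left open above it. Push the drawer fully home, then take the steel by its black handle, tilt it handle end up so that it comes out slantwise between the low end wall and the drawer housing, and finish while holding it still in the gripper, the whole steel at least 5 cm higher than the top of the chest. Leave the drawer shut and the other things on the worktop where they are.

Things in the scene. Friction and masses are not known exactly. Their poses are not given: they have to be found in the camera images.
- tool_chest: Fixed bare sheet-steel chest, 360 x 160 mm, 151 mm high at its housing end. Origin: centre of its underside, on the worktop. Own x along it from the low end to the housing, y across, z up. A trough, inside x and y +-176 and +-76 mm, floor at z 24, walls 4 mm; a drawer housing bridges its +x end. About crosswise, low end to the robot's left.
- end_wall_top (a point): Middle of the rim of the trough's low end wall (x -178, y 0, z 78 mm in the chest's frame). The side walls beside the open part are as high.
- housing_edge (a point): Middle of the lower front edge of the drawer housing (x +30, y 0, z 95 mm in the chest's frame). The housing reaches from here to the chest's far end, underside z 95, top z 151 mm; the trough runs on beneath it. Opening at the top with the drawer home: 206 mm long, 152 mm wide, too short to lift the steel out level.
- chest_drawer (a joint): Opening of the small drawer in m: 0 is fully home (front flush with the housing, at a stop), about 0.035 to 0.10 at the start. It slides towards the chest's -x, out over the open part of the trough. No spring: about 2 N of friction plus 6 N per m/s of damping; it stays where it is left.
- drawer_front (a point): Centre of the drawer's outer front face (150 mm wide, 44 mm high, z 101 to 145 mm); with the drawer home it is at x +30, y 0, z 123 mm in the chest's frame. Push here towards the chest's +x.
- sharpening_steel: Loose sharpening steel, 315 mm, about 0.26 kg, on the trough floor, along it, handle to the low end. Origin: mid-length, at its underside. Own y along it to the handle end (y +158 mm; rod tip y -158), z up as it lies. Round black handle 24 mm thick, y +42 to +158; rod 10 mm thick; axis of both at z 11.5 mm. It balances near y +60 mm; grip the handle near there.
- handle_end (a point): The end of the steel's black handle, on its axis.
- rod_tip (a point): The tip of the steel's rod, on its axis; at the start it lies under the drawer housing.
- timer: Bystander: box-shaped kitchen timer, 32 x 66 x 62 mm. Origin at the centre of its underside.
- wok_brush: Bystander: bamboo brush lying on the worktop, 43 x 210 x 27 mm. Origin at its underside, mid-length.
- salt_shaker: Bystander: shaker with a handle, 66 x 90 x 93 mm. Origin at its underside.

How it is judged:
By the outcome, as a careful person would: the job done as asked, in the order asked, and still so for the second after the job is handed in, while the arm keeps its last pose, push and grip.
It also fails if it takes over 48 s, if anything falls off the work surface, if the arm or the gripper's body presses on something with over 40 N, if the wrist force passes 120 N, or if a joint passes its speed limit or range.

## Working session

There is one attempt and no reset: what is moved stays moved. The work goes in short steps, Python scripts to look and compute and a tool call to move; the robot and the scene stay as the last step left them, time stands still between calls to the robot, and variables do not carry over. Pictures are saved under pics/ and viewed, at most 10 in all, crops included, and the job is handed in when it is done.

Besides the shell and the picture viewer there is one more tool, called as a command line: name --argument value ..., lists and objects as JSON in quotes. send_rows: Moves the arm, as the interface text tells. Its arguments: {"type":"object","properties":{"series":{"type":"array","items":{"type":"object","properties":{"ax":{"type":"number"},"ay":{"type":"number"},"az":{"type":"number"},"dx":{"type":"number"},"dy":{"type":"number"},"dz":{"type":"number"},"hand":{"type":"number"}}}}},"required":["series"]}

```bash
mkdir -p pics; cat > h.py <<'E'
import numpy as np, cv2
from scipy.spatial.transform import Rotation as Ro
from cell import read_state, get_image, finish_job
def save(n,f):
    im=get_image(n); cv2.imwrite('pics/'+f,im['pixels'][:,:,::-1]); np.savez('pics/'+f[:-4]+'.npz',**im); return im
def ray(im,u,v,z):
    R=np.array(im['R']);t=np.array(im['t']).ravel()
    d=R.T@np.linalg.inv(im['mtx'])@np.array([u,v,1.]);c=-R.T@t
    return c+d*(z-c[2])/d[2]
def proj(im,X):
    p=np.array(im['mtx'])@(np.array(im['R'])@np.array(X)+np.array(im['t']).ravel());return p[:2]/p[2]
E
python3 - <<'E'
from h import *
a=save('top','top1.png');b=save('scene','scene1.png')
for i in(a,b):print(-np.array(i['R']).T@np.array(i['t']).ravel())
print(read_state())
E
```

```text
[ 376.47310845   78.30752048 1391.1410248 ]
[-427.41944715 -994.24034841  829.95815096]
{'clock': 0.1, 'qpos': array([ 1.13618491,  0.62926799,  0.03846043,  1.51830108, -0.02699405,
        0.99631919, -0.01999254]), 'qd': array([ 1.26649269e-03, -2.41859216e-03, -8.08622949e-05, -3.63506307e-03,
       -8.24145939e-04, -3.32233482e-04, -1.85988016e-04]), 'tau': array([ 2.37163003e-03, -5.64534974e+01,  1.23030379e+00, -1.93973279e+01,
        1.12476374e-02,  5.46387761e-03, -1.05573636e-05]), 'eef_pos': array([ 234.13527644, -605.73767957,  230.46147027]), 'tool_rot': array([-3.13981582e+00,  3.39335842e-05,  3.68808721e-01]), 'force': array([ 0.37320702,  0.3555039 , -0.50843895]), 'torque': array([-0.05341266, -0.00879006,  0.03660989]), 'gripper_force': 0.0, 'width': 85.3405528993679}
```

View pics/top1.png

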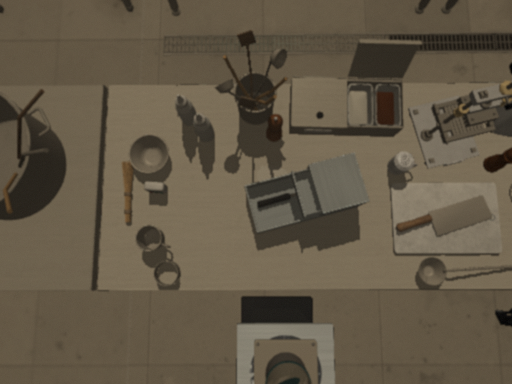

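View pics/scene1.png

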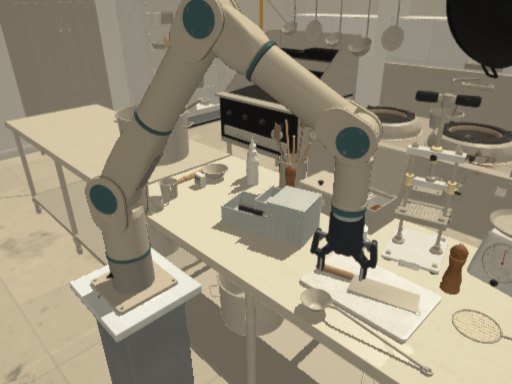

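The top view shows the chest around (307,193), low end at the left, with the steel in its trough near (275,200). The drawer is open, and its front is near (300,195). Next I'll enlarge the chest in both views.

```bash
python3 - <<'E'
from h import *
a=dict(np.load('pics/top1.npz'));b=dict(np.load('pics/scene1.npz'))
print(proj(a,[0,0,0]),proj(a,[234,-606,230]),proj(a,[500,0,0]),a['mtx'],proj(b,[234,-606,230]))
A=cv2.imread('pics/top1.png')[140:245,235:375];B=cv2.imread('pics/scene1.png')[170:250,210:330]
f=lambda x:cv2.convertScaleAbs(x,alpha=1.6)
cv2.imwrite('pics/top1c.png',f(cv2.resize(A,None,fx=5.5,fy=5.5,interpolation=cv2.INTER_CUBIC)))
cv2.imwrite('pics/scene1c.png',cv2.resize(B,None,fx=6,fy=6,interpolation=cv2.INTER_CUBIC))
E
```

```text
[285.36668952 372.43782298] [509.16670335 306.54124142] [283.35400274 218.40632084] [[405.49697837   0.         256.53404341]
 [  0.         405.49697837 190.58310353]
 [  0.           0.           1.        ]] [339.73907802 278.62148134]
```

View pics/top1c.png

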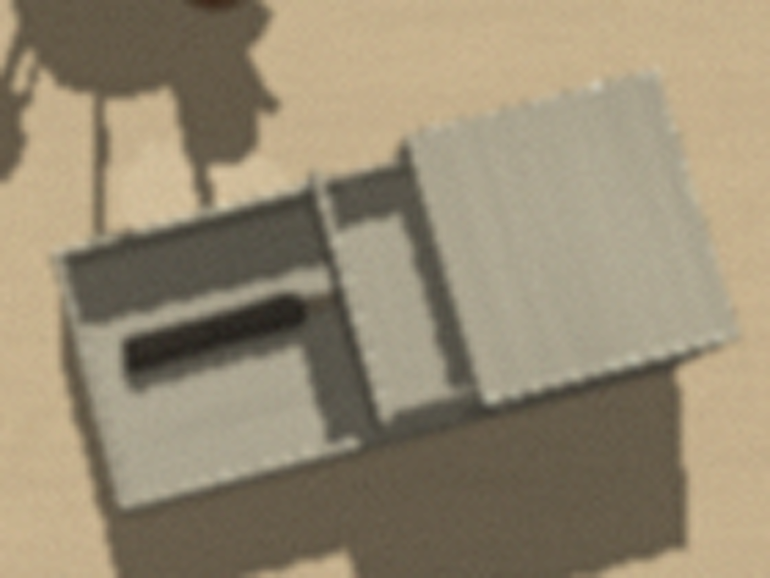

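View pics/scene1c.png

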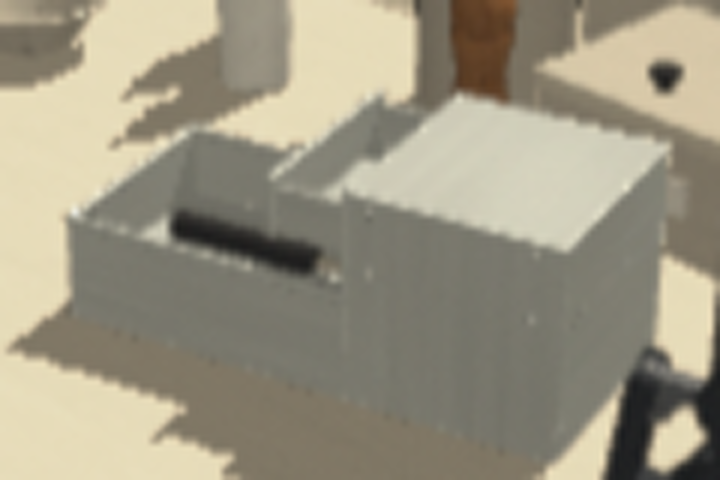

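The top crop shows these points:
- Low-end rim corners at (60,252) and (120,508).
- Housing top corners at (408,135), (660,70), (737,340) and (487,405).
- Drawer front top edge from (315,180) to (380,428).
- Handle from (127,355) to (304,310).

```bash
python3 - <<'E'
from h import *
from scipy.optimize import least_squares
a=dict(np.load('pics/top1.npz'));b=dict(np.load('pics/scene1.npz'))
pa=lambda p:np.array(p)/5.5+[235,140]-0.4
pb=lambda p:np.array(p)/6+[210,170]-0.4
L=[([-180,80,78],(58,252)),([-180,-80,78],(120,510)),([30,80,151],(406,135)),([180,80,151],(660,70)),([180,-80,151],(739,340)),([30,-80,151],(487,405))]
M=[([-180,-80,78],(70,215)),([-180,80,78],(193,128)),([30,-80,151],(345,190)),([180,-80,151],(570,250)),([180,80,151],(668,148)),([30,80,151],(460,95))]
W=lambda p,X:Ro.from_euler('z',p[2]).apply(X)+[p[0],p[1],0]
for use in (1,2,3):
  f=lambda p:np.concatenate([proj(a,W(p,X))-pa(q) for X,q in L]*(use&1)+[proj(b,W(p,X))-pb(q) for X,q in M]*(use>>1))
  s=least_squares(f,[540,-60,-1.3]);print(s.x,np.round(s.fun,1))
p=s.x
inv=lambda X:Ro.from_euler('z',-p[2]).apply(np.array(X)-[p[0],p[1],0])
for q in[(315,180),(380,428)]:print('drawer',inv(ray(a,*pa(q),145)))
for q in[(127,355),(304,310)]:print('handle',ray(a,*pa(q),35.5),inv(ray(a,*pa(q),35.5)))
for q in[(175,225),(320,262)]:print('handle s',inv(ray(b,*pb(q),35.5)))
print(W(p,[30,0,123]))
E
```

```text
[570.86244905 -63.27759771  -1.3176328 ] [-0.8 -0.3  0.3  0.   0.1  0.1  0.  -0.   0.7 -0.2 -0.4  0.4]
[571.72806649 -65.65907675  -1.3129767 ] [-0.6  0.2  0.1 -0.7 -0.3  0.4 -0.1  0.4  0.9 -0.6 -0.  -0.2]
[571.41637476 -64.0811149   -1.31638727] [-0.5 -0.4  0.6 -0.1  0.3 -0.1  0.2 -0.3  1.  -0.4 -0.1  0.2 -0.9  0.
 -0.1 -0.9 -0.7  0.3 -0.6  0.3  0.5 -0.7 -0.3 -0.3]
drawer [-27.16398822  69.18491202 145.        ]
drawer [-29.88435322 -76.41044534 145.        ]
handle [545.25096199  87.72864928  35.5       ] [-153.50848202   12.88329449   35.5       ]
handle [572.63435073 -20.97876945  35.5       ] [-41.40844296  12.0264916   35.5       ]
handle s [-151.5030268    10.05032799   35.5       ]
handle s [-38.09342727  14.99797594  35.5       ]
[578.96658079 -93.11548056 123.        ]
```

The fit is consistent between the two views. The chest is at (571,-64) with yaw -1.316. The drawer is about 58 mm open. The handle runs from chest x -153 to -39 at y about 12. Next I'll compute the move to above the trough.

```bash
cat >> h.py <<'E'
C=np.array([571.4,-64.1,0]);RC=Ro.from_euler('z',-1.316)
def go(x,y,z,tilt=0):
    """delta in tool frame to chest-frame TCP; tilt>0: rotation about chest +y (as steel handle end up), deg"""
    s=read_state();R0=Ro.from_euler('xyz',s['tool_rot'])
    RT=RC*Ro.from_euler('y',tilt,degrees=True)*Ro.from_matrix(np.array([[-1,0,0],[0,1,0],[0,0,-1]]).T)
    d=R0.inv().apply(RC.apply([x,y,z])+C-s['eef_pos'])/10; w=(R0.inv()*RT).as_rotvec()
    print('d cm',d.round(2),'a',w.round(3))
def st():
    s=read_state();R0=Ro.from_euler('xyz',s['tool_rot'])
    print('t',s['clock'],'chest',RC.inv().apply(s['eef_pos']-C).round(1),'toolz in chest',RC.inv().apply(R0.as_matrix()[:,2]).round(3),'F chest',RC.inv().apply(s['force']).round(1),'w',s['width'],s['gripper_force'],'q',s['qpos'].round(2))
E
python3 -c "
from h import *
go(-70,0,235);st()"
```

```text
d cm [ 51.78 -45.32  -0.38] a [-1.000e-03 -1.000e-03 -1.457e+00]
t 0.1 chest [ 439.1 -462.9  230.5] toolz in chest [-0.002 -0.    -1.   ] F chest [-0.2  0.5 -0.5] w 85.3405528993679 0.0 q [ 1.14  0.63  0.04  1.52 -0.03  1.   -0.02]
```

send_rows --series '[{"dx": 51.8, "dy": -45.3, "dz": -0.4, "az": -1.457, "hand": 1}, {"dx": 51.8, "dy": -45.3, "dz": -0.4, "az": -1.457, "hand": 1}, {"dx": 51.8, "dy": -45.3, "dz": -0.4, "az": -1.457, "hand": 1}, {"dx": 51.8, "dy": -45.3, "dz": -0.4, "az": -1.457, "hand": 1}, {"dx": 51.8, "dy": -45.3, "dz": -0.4, "az": -1.457, "hand": 1}, {"dx": 51.8, "dy": -45.3, "dz": -0.4, "az": -1.457, "hand": 1}, {"dx": 51.8, "dy": -45.3, "dz": -0.4, "az": -1.457, "hand": 1}, {"dx": 51.8, "dy": -45.3, "dz": -0.4, "az": -1.457, "hand": 1}, {"dx": 51.8, "dy": -45.3, "dz": -0.4, "az": -1.457, "hand": 1}, {"dx": 51.8, "dy": -45.3, "dz": -0.4, "az": -1.457, "hand": 1}]'

```text
invalid input at $.series[0]: expected keys ax, ay, az, dx, dy, dz, hand
```

```bash
python3 -c "
from h import *
go(-70,0,235);st()"
```

```text
d cm [ 51.78 -45.32  -0.38] a [-1.000e-03 -1.000e-03 -1.457e+00]
t 0.1 chest [ 439.1 -462.9  230.5] toolz in chest [-0.002 -0.    -1.   ] F chest [-0.2  0.5 -0.5] w 85.3405528993679 0.0 q [ 1.14  0.63  0.04  1.52 -0.03  1.   -0.02]
```

send_rows --series '[{"ax": 0, "ay": 0, "dx": 51.8, "dy": -45.3, "dz": -0.4, "az": -1.457, "hand": 1}, {"ax": 0, "ay": 0, "dx": 51.8, "dy": -45.3, "dz": -0.4, "az": -1.457, "hand": 1}, {"ax": 0, "ay": 0, "dx": 51.8, "dy": -45.3, "dz": -0.4, "az": -1.457, "hand": 1}, {"ax": 0, "ay": 0, "dx": 51.8, "dy": -45.3, "dz": -0.4, "az": -1.457, "hand": 1}, {"ax": 0, "ay": 0, "dx": 51.8, "dy": -45.3, "dz": -0.4, "az": -1.457, "hand": 1}, {"ax": 0, "ay": 0, "dx": 51.8, "dy": -45.3, "dz": -0.4, "az": -1.457, "hand": 1}, {"ax": 0, "ay": 0, "dx": 51.8, "dy": -45.3, "dz": -0.4, "az": -1.457, "hand": 1}, {"ax": 0, "ay": 0, "dx": 51.8, "dy": -45.3, "dz": -0.4, "az": -1.457, "hand": 1}, {"ax": 0, "ay": 0, "dx": 51.8, "dy": -45.3, "dz": -0.4, "az": -1.457, "hand": 1}, {"ax": 0, "ay": 0, "dx": 51.8, "dy": -45.3, "dz": -0.4, "az": -1.457, "hand": 1}]'

```text
clock: 1.1
eef_pos: [467.1, -161.9, 234.2]
tool_rot: [-3.141, 0.0, 1.831]
force: [1.1, -0.3, 0.2]
width: 0.4
gripper_force: 0.0
```

```bash
python3 -c "
from h import *
go(-70,0,235);st()"
```

```text
d cm [13.77 12.62 -0.08] a [-0.     0.     0.005]
t 1.1 chest [  68.3 -125.5  234.2] toolz in chest [ 0. -0. -1.] F chest [0.5 1.  0.2] w 0.41503758086925824 0.0 q [ 0.57  0.43 -0.41  1.93  0.22  0.83  0.3 ]
```

send_rows --series '[{"ax": 0, "ay": 0, "az": 0.005, "dx": 13.8, "dy": 12.6, "dz": 0, "hand": 1}, {"ax": 0, "ay": 0, "az": 0.005, "dx": 13.8, "dy": 12.6, "dz": 0, "hand": 1}, {"ax": 0, "ay": 0, "az": 0.005, "dx": 13.8, "dy": 12.6, "dz": 0, "hand": 1}, {"ax": 0, "ay": 0, "az": 0.005, "dx": 13.8, "dy": 12.6, "dz": 0, "hand": 1}, {"ax": 0, "ay": 0, "az": 0.005, "dx": 13.8, "dy": 12.6, "dz": 0, "hand": 1}, {"ax": 0, "ay": 0, "az": 0.005, "dx": 13.8, "dy": 12.6, "dz": 0, "hand": 1}, {"ax": 0, "ay": 0, "az": 0.005, "dx": 13.8, "dy": 12.6, "dz": 0, "hand": 1}]'

```text
clock: 1.8
eef_pos: [553.1, 0.1, 233.8]
tool_rot: [-3.14, 0.001, 1.819]
force: [-0.2, -0.3, 0.7]
width: -0.0
gripper_force: 0.0
```

```bash
python3 -c "
from h import *
go(-70,0,112);st()"
```

```text
d cm [ 0.34  0.17 12.18] a [-0.002  0.001 -0.006]
t 1.8 chest [-66.8  -1.5 233.8] toolz in chest [ 0.001 -0.002 -1.   ] F chest [ 0.2 -0.3  0.7] w -0.013265194495551772 0.0 q [ 0.22  0.51 -0.4   1.78  0.25  0.9  -0.05]
```

Fingers are at chest x about -67. Now I'll descend.

send_rows --series '[{"ax": 0, "ay": 0, "az": -0.006, "dx": 0.3, "dy": 0.2, "dz": 4, "hand": 1}, {"ax": 0, "ay": 0, "az": -0.006, "dx": 0.3, "dy": 0.2, "dz": 8, "hand": 1}, {"ax": 0, "ay": 0, "az": -0.006, "dx": 0.3, "dy": 0.2, "dz": 11, "hand": 1}, {"ax": 0, "ay": 0, "az": -0.006, "dx": 0.3, "dy": 0.2, "dz": 12.2, "hand": 1}, {"ax": 0, "ay": 0, "az": -0.006, "dx": 0.3, "dy": 0.2, "dz": 12.2, "hand": 1}, {"ax": 0, "ay": 0, "az": -0.006, "dx": 0.3, "dy": 0.2, "dz": 12.2, "hand": 1}]'

```text
clock: 2.4
eef_pos: [555.9, 4.5, 113.3]
tool_rot: [3.14, 0.001, 1.826]
force: [0.4, -0.7, 0.6]
width: -0.3
gripper_force: 0.0
```

```bash
python3 -c "
from h import *
go(15,0,112);st()"
```

```text
d cm [-8.53 -0.23  0.14] a [0.002 0.001 0.   ]
t 2.4 chest [-70.3   2.3 113.3] toolz in chest [ 0.001  0.002 -1.   ] F chest [0.8 0.2 0.6] w -0.34485773565526157 0.0 q [ 0.16  0.67 -0.33  1.89  0.35  0.64 -0.13]
```

send_rows --series '[{"ax": 0, "ay": 0, "az": 0, "dx": -2, "dy": -0.2, "dz": 0.1, "hand": 1}, {"ax": 0, "ay": 0, "az": 0, "dx": -3, "dy": -0.2, "dz": 0.1, "hand": 1}, {"ax": 0, "ay": 0, "az": 0, "dx": -4, "dy": -0.2, "dz": 0.1, "hand": 1}, {"ax": 0, "ay": 0, "az": 0, "dx": -5, "dy": -0.2, "dz": 0.1, "hand": 1}, {"ax": 0, "ay": 0, "az": 0, "dx": -6, "dy": -0.2, "dz": 0.1, "hand": 1}, {"ax": 0, "ay": 0, "az": 0, "dx": -6.8, "dy": -0.2, "dz": 0.1, "hand": 1}, {"ax": 0, "ay": 0, "az": 0, "dx": -7.5, "dy": -0.2, "dz": 0.1, "hand": 1}, {"ax": 0, "ay": 0, "az": 0, "dx": -8, "dy": -0.2, "dz": 0.1, "hand": 1}, {"ax": 0, "ay": 0, "az": 0, "dx": -8, "dy": -0.2, "dz": 0.1, "hand": 1}]'

```text
clock: 3.3
eef_pos: [573.3, -74.2, 111.0]
tool_rot: [-3.141, 0.001, 1.825]
force: [0.2, -0.1, 0.2]
width: -0.2
gripper_force: 0.0
```

```bash
python3 -c "
from h import *
st()"
```

```text
t 3.3 chest [ 10.3  -0.7 111. ] toolz in chest [ 0.001 -0.001 -1.   ] F chest [0.1 0.2 0.2] w -0.2413409217953592 0.0 q [ 0.3   0.7  -0.34  1.82  0.36  0.68  0.  ]
```

send_rows --series '[{"ax": 0, "ay": 0, "az": 0, "dx": -0.3, "dy": 0, "dz": 0, "hand": 1}, {"ax": 0, "ay": 0, "az": 0, "dx": -0.6, "dy": 0, "dz": 0, "hand": 1}, {"ax": 0, "ay": 0, "az": 0, "dx": -0.8, "dy": 0, "dz": 0, "hand": 1}, {"ax": 0, "ay": 0, "az": 0, "dx": -0.8, "dy": 0, "dz": 0, "hand": 1}]'

```text
clock: 3.7
eef_pos: [574.8, -80.4, 111.0]
tool_rot: [-3.14, -0.001, 1.827]
force: [-1.7, 1.3, -0.8]
width: -0.1
gripper_force: 0.0
```

```bash
python3 -c "
from h import *
st();i=save('top','top2.png');cv2.imwrite('pics/top2c.png',cv2.convertScaleAbs(cv2.resize(i['pixels'][140:245,235:375,::-1],None,fx=5.5,fy=5.5,interpolation=cv2.INTER_CUBIC),alpha=1.6))"
```

```text
t 3.7 chest [ 16.7  -0.8 111. ] toolz in chest [-0.001 -0.001 -1.   ] F chest [-1.7 -1.3 -0.8] w -0.08974523324922944 0.0 q [ 0.31  0.71 -0.35  1.82  0.36  0.68  0.02]
```

View pics/top2c.png

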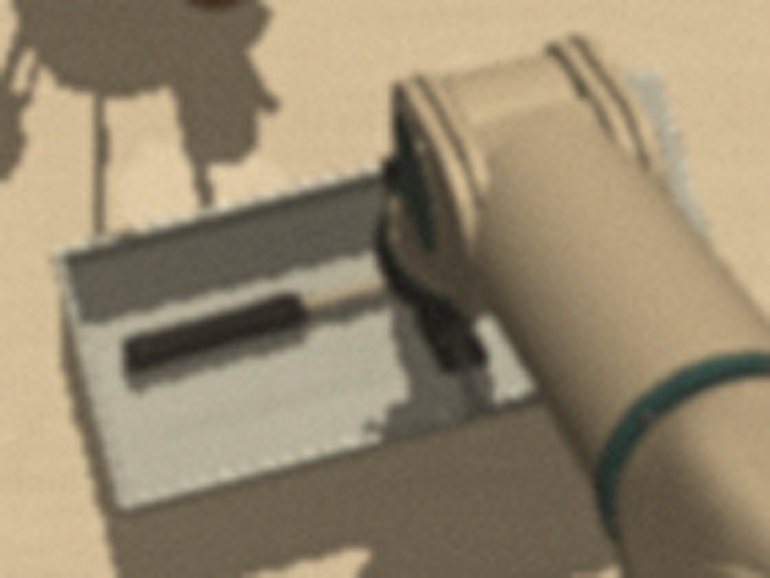

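The drawer front is pushed back behind the arm and the steel hasn't moved; its handle still runs from (127,355) to (304,310). I'll keep pushing gently to the stop.

send_rows --series '[{"ax": 0, "ay": 0, "az": 0, "dx": -0.2, "dy": 0, "dz": 0, "hand": 1}, {"ax": 0, "ay": 0, "az": 0, "dx": -0.3, "dy": 0, "dz": 0, "hand": 1}, {"ax": 0, "ay": 0, "az": 0, "dx": -0.4, "dy": 0, "dz": 0, "hand": 1}]'

```text
clock: 4.05
eef_pos: [574.9, -80.4, 111.0]
tool_rot: [-3.14, -0.005, 1.829]
force: [-5.1, 10.9, 2.5]
width: 0.1
gripper_force: 1.0
```

```bash
python3 -c "
from h import *
st()"
```

```text
t 4.05 chest [ 16.6  -0.8 111. ] toolz in chest [-0.005 -0.002 -1.   ] F chest [-11.8  -2.2   2.5] w 0.05378567529388448 1.0045188758522272 q [ 0.31  0.71 -0.35  1.81  0.35  0.69  0.02]
```

The push now reads 12 N with no further travel, so the drawer is at its stop. I'll back off and open the gripper partway.

send_rows --series '[{"ax": 0, "ay": 0, "az": 0, "dx": 3, "dy": 0, "dz": 0, "hand": 1}, {"ax": 0, "ay": 0, "az": 0, "dx": 6, "dy": 0, "dz": -1, "hand": 0.6}, {"ax": 0, "ay": 0, "az": 0, "dx": 9, "dy": 1, "dz": -1.5, "hand": 0.48}, {"ax": 0, "ay": 0, "az": 0, "dx": 9, "dy": 1.2, "dz": -1.5, "hand": 0.48}, {"ax": 0, "ay": 0, "az": 0, "dx": 9, "dy": 1.2, "dz": -1.5, "hand": 0.48}, {"ax": 0, "ay": 0, "az": 0, "dx": 9, "dy": 1.2, "dz": -1.5, "hand": 0.48}]'

```text
clock: 4.65
eef_pos: [565.4, 3.8, 126.0]
tool_rot: [-3.141, 0.002, 1.825]
force: [0.1, -0.6, -0.1]
width: 44.2
gripper_force: 0.0
```

```bash
python3 -c "
from h import *
st();go(-72,12.5,60,-8);go(-72,12.5,26,-8)
i=save('wrist','wr.png')
for q in [[-153,12.5,35.5],[-41,12.5,35.5],[30,12,29],[30,0,101]]: print(proj(i,RC.apply(q)+C))
"
```

```text
t 4.65 chest [-67.2  11.3 126. ] toolz in chest [ 0.002 -0.    -1.   ] F chest [ 0.6 -0.  -0.1] w 44.20347897441202 0.0 q [ 0.16  0.67 -0.34  1.85  0.34  0.68 -0.12]
d cm [0.49 0.12 6.6 ] a [-0.    -0.138 -0.001]
d cm [ 0.5   0.12 10.  ] a [-0.    -0.138 -0.001]
[256.35010444 101.18172768]
[256.31121298 225.08220059]
[255.80277013 283.90563951]
[241.00658696 339.56121897]
```

View pics/wr.png

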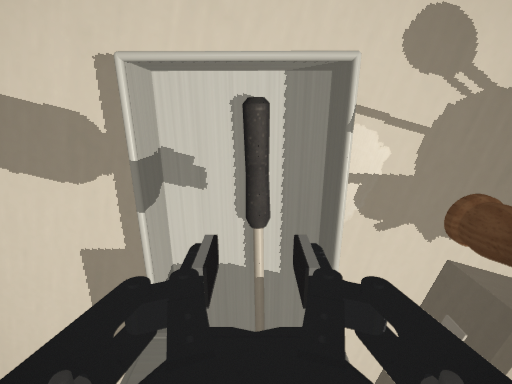

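The wrist view shows the handle from (256,98) to (258,226). That matches the prediction and is centred between the fingers. Now I'll descend.

send_rows --series '[{"ax": 0, "ay": -0.07, "az": 0, "dx": 0.5, "dy": 0.1, "dz": 3, "hand": 0.48}, {"ax": 0, "ay": -0.138, "az": 0, "dx": 0.5, "dy": 0.1, "dz": 6, "hand": 0.48}, {"ax": 0, "ay": -0.138, "az": 0, "dx": 0.5, "dy": 0.1, "dz": 8, "hand": 0.48}, {"ax": 0, "ay": -0.138, "az": 0, "dx": 0.5, "dy": 0.1, "dz": 9.2, "hand": 0.48}, {"ax": 0, "ay": -0.138, "az": 0, "dx": 0.5, "dy": 0.1, "dz": 9.7, "hand": 0.48}, {"ax": 0, "ay": -0.138, "az": 0, "dx": 0.5, "dy": 0.1, "dz": 9.9, "hand": 0.48}, {"ax": 0, "ay": -0.138, "az": 0, "dx": 0.5, "dy": 0.1, "dz": 9.9, "hand": 0.48}]'

```text
clock: 5.4
eef_pos: [565.5, 9.8, 27.7]
tool_rot: [3.141, 0.138, 1.825]
force: [0.7, -0.6, 0.2]
width: 44.2
gripper_force: 0.0
```

```bash
python3 -c "
from h import *
st();go(-72,12.5,26,-8)"
```

```text
t 5.4 chest [-73.   12.9  27.7] toolz in chest [ 0.138  0.001 -0.99 ] F chest [0.8 0.5 0.2] w 44.217767297704654 0.0 q [-0.08  0.8  -0.12  1.92  0.52  0.45 -0.38]
d cm [-0.07 -0.04  0.18] a [ 0.001 -0.001 -0.001]
```

send_rows --series '[{"ax": 0, "ay": 0, "az": 0, "dx": 0, "dy": 0, "dz": 0.15, "hand": 0.6}, {"ax": 0, "ay": 0, "az": 0, "dx": 0, "dy": 0, "dz": 0.15, "hand": 0.8}, {"ax": 0, "ay": 0, "az": 0, "dx": 0, "dy": 0, "dz": 0.15, "hand": 1}, {"ax": 0, "ay": 0, "az": 0, "dx": 0, "dy": 0, "dz": 0.15, "hand": 1}, {"ax": 0, "ay": 0, "az": 0, "dx": 0, "dy": 0, "dz": 0.15, "hand": 1}, {"ax": 0, "ay": 0, "az": 0, "dx": 0, "dy": 0, "dz": 0.15, "hand": 1}]'

```text
clock: 6.0
eef_pos: [565.6, 10.2, 26.6]
tool_rot: [3.14, 0.139, 1.826]
force: [-0.7, -1.1, 5.6]
width: 21.2
gripper_force: 59.1
```

```bash
python3 -c "
from h import *
st()"
```

```text
t 6.0 chest [-73.4  13.1  26.6] toolz in chest [ 0.138  0.001 -0.99 ] F chest [ 0.8 -1.   5.6] w 21.172902885309654 59.14902180433273 q [-0.08  0.81 -0.11  1.93  0.52  0.45 -0.38]
```

The grip is firm: 59 N at 21 mm. Next I'll compute the tilt about the rod tip and the axial pull.

```bash
python3 -c "
from h import *
for th in (6,12,18):
    v=Ro.from_euler('y',th,degrees=True).apply([-236.4,0,-8.9]);go(163+v[0],12.7,36+v[2],-8+th)"
```

```text
d cm [-0.38 -0.04 -2.5 ] a [0.001 0.104 0.001]
d cm [-1.02 -0.03 -4.89] a [0.001 0.209 0.001]
d cm [-1.9  -0.03 -7.21] a [0.001 0.313 0.001]
```

send_rows --series '[{"ax": 0, "ay": 0.03, "az": 0, "dx": -0.1, "dy": 0, "dz": -0.7, "hand": 1}, {"ax": 0, "ay": 0.065, "az": 0, "dx": -0.2, "dy": 0, "dz": -1.6, "hand": 1}, {"ax": 0, "ay": 0.104, "az": 0, "dx": -0.4, "dy": 0, "dz": -2.5, "hand": 1}, {"ax": 0, "ay": 0.157, "az": 0, "dx": -0.7, "dy": 0, "dz": -3.7, "hand": 1}, {"ax": 0, "ay": 0.209, "az": 0, "dx": -1, "dy": 0, "dz": -4.9, "hand": 1}, {"ax": 0, "ay": 0.261, "az": 0, "dx": -1.4, "dy": 0, "dz": -6.1, "hand": 1}, {"ax": 0, "ay": 0.313, "az": 0, "dx": -1.9, "dy": 0, "dz": -7.2, "hand": 1}, {"ax": 0, "ay": 0.313, "az": 0, "dx": -1.9, "dy": 0, "dz": -7.2, "hand": 1}, {"ax": 0, "ay": 0.313, "az": 0, "dx": -1.9, "dy": 0, "dz": -7.2, "hand": 1}]'

```text
clock: 6.9
eef_pos: [566.8, 1.6, 99.1]
tool_rot: [-3.141, -0.174, 1.825]
force: [0.5, 2.2, -2.6]
width: 21.4
gripper_force: 59.0
```

```bash
python3 -c "
from h import *
st();i=save('scene','scene2.png');cv2.imwrite('pics/scene2c.png',cv2.resize(i['pixels'][130:250,190:340,::-1],None,fx=5,fy=5,interpolation=cv2.INTER_CUBIC))
s=read_state()['eef_pos'];c=RC.inv().apply(s-C)
for d in (60,120,170): go(c[0]-d*np.cos(np.radians(18)),12.7,c[2]+d*np.sin(np.radians(18)),10)
i=np.load('pics/scene2.npz')
v=Ro.from_euler('y',18,degrees=True).as_matrix()
for L in(-315,-199):print((proj(i,RC.apply(np.array([163,12.7,36])+v@[L,0,0])+C)-[190,130])*5)
"
```

```text
t 6.9 chest [-64.7  12.1  99.1] toolz in chest [-0.174 -0.001 -0.985] F chest [-2.   1.1 -2.6] w 21.40348463867159 58.96642550826073 q [ 0.37  0.77 -0.51  1.81  0.28  0.69  0.01]
d cm [ 5.94  0.08 -0.83] a [-0.001 -0.     0.002]
d cm [11.88  0.08 -1.67] a [-0.001 -0.     0.002]
d cm [16.84  0.09 -2.36] a [-0.001 -0.     0.002]
[257.86421284 282.94426378]
[376.29686702 353.35953847]
```

View pics/scene2c.png

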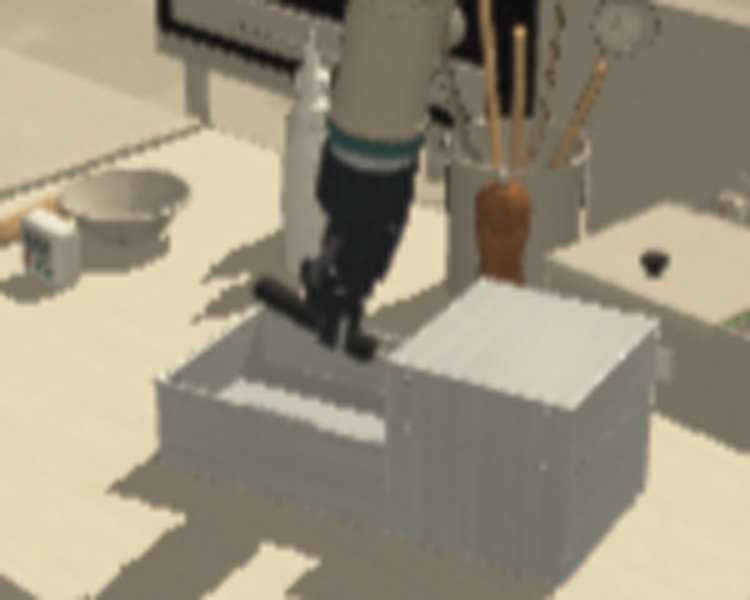

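The scene view shows the handle lifted, from (258,288) to (372,352). The prediction was (258,283) to (376,353). The steel hangs free at 2.6 N and the drawer is shut. Now I'll pull along the axis.

send_rows --series '[{"ax": 0, "ay": 0, "az": 0, "dx": 1, "dy": 0, "dz": -0.1, "hand": 1}, {"ax": 0, "ay": 0, "az": 0, "dx": 3, "dy": 0, "dz": -0.4, "hand": 1}, {"ax": 0, "ay": 0, "az": 0, "dx": 5, "dy": 0, "dz": -0.7, "hand": 1}, {"ax": 0, "ay": 0, "az": 0, "dx": 7, "dy": 0, "dz": -1, "hand": 1}, {"ax": 0, "ay": 0, "az": 0, "dx": 9, "dy": 0.1, "dz": -1.2, "hand": 1}, {"ax": 0, "ay": 0, "az": 0, "dx": 11, "dy": 0.1, "dz": -1.5, "hand": 1}, {"ax": 0, "ay": 0, "az": 0, "dx": 13, "dy": 0.1, "dz": -1.8, "hand": 1}, {"ax": 0, "ay": 0, "az": 0, "dx": 15, "dy": 0.1, "dz": -2.1, "hand": 1}, {"ax": 0, "ay": 0, "az": 0, "dx": 17, "dy": 0.1, "dz": -2.4, "hand": 1}, {"ax": 0, "ay": 0, "az": 0, "dx": 17, "dy": 0.1, "dz": -2.4, "hand": 1}]'

```text
clock: 7.95
eef_pos: [525.5, 166.0, 154.9]
tool_rot: [3.139, -0.178, 1.835]
force: [-0.4, 0.7, -2.3]
width: 21.2
gripper_force: 59.0
```

```bash
python3 -c "
from h import *
st()
c=RC.inv().apply(read_state()['eef_pos']-C)
go(c[0]-10,12,c[2]+80,10);go(c[0]-15,12,c[2]+165,10)"
```

```text
t 7.95 chest [-234.3   13.6  154.9] toolz in chest [-0.177  0.001 -0.984] F chest [-0.8 -0.2 -2.3] w 21.181050272774403 58.97774890065193 q [ 0.1   0.65 -0.53  1.87  0.21  0.69 -0.23]
d cm [ 2.4  -0.13 -7.7 ] a [ 0.001 -0.003  0.009]
d cm [  4.39  -0.1  -15.98] a [ 0.001 -0.003  0.009]
```

send_rows --series '[{"ax": 0, "ay": 0, "az": 0, "dx": 0.3, "dy": 0, "dz": -1, "hand": 1}, {"ax": 0, "ay": 0, "az": 0, "dx": 0.9, "dy": 0, "dz": -3, "hand": 1}, {"ax": 0, "ay": 0, "az": 0, "dx": 1.6, "dy": -0.1, "dz": -5.5, "hand": 1}, {"ax": 0, "ay": 0, "az": 0, "dx": 2.4, "dy": -0.1, "dz": -8, "hand": 1}, {"ax": 0, "ay": 0, "az": 0, "dx": 3.1, "dy": -0.1, "dz": -11, "hand": 1}, {"ax": 0, "ay": 0, "az": 0, "dx": 3.9, "dy": -0.1, "dz": -14, "hand": 1}, {"ax": 0, "ay": 0, "az": 0, "dx": 4.4, "dy": -0.1, "dz": -16, "hand": 1}, {"ax": 0, "ay": 0, "az": 0, "dx": 4.4, "dy": -0.1, "dz": -16, "hand": 1}, {"ax": 0, "ay": 0, "az": 0, "dx": 4.4, "dy": -0.1, "dz": -16, "hand": 1}, {"ax": 0, "ay": 0, "az": 0, "dx": 4.4, "dy": -0.1, "dz": -16, "hand": 1}]'

```text
clock: 8.95
eef_pos: [521.2, 173.8, 316.6]
tool_rot: [-3.139, -0.174, 1.826]
force: [0.3, -0.0, -2.8]
width: 21.3
gripper_force: 59.0
```

```bash
python3 -c "
from h import *
st();i=save('scene','scene3.png');cv2.imwrite('pics/scene3c.png',cv2.resize(i['pixels'][90:250,170:370,::-1],None,fx=3.7,fy=3.7,interpolation=cv2.INTER_CUBIC))
c=RC.inv().apply(read_state()['eef_pos']-C)
tip=c+Ro.from_euler('y',18,degrees=True).apply([236.4,0,8.9]);print(tip,(proj(i,RC.apply(tip)+C)-[170,90])*3.7)"
```

```text
t 8.95 chest [-242.9   11.4  316.6] toolz in chest [-0.174 -0.003 -0.985] F chest [ 0.1  0.3 -2.8] w 21.259063768999507 58.98851349949837 q [ 0.15  0.45 -0.61  1.68  0.09  1.06 -0.2 ]
[-15.46119166  11.4479746  251.95322979] [361.67736123 278.77425339]
```

View pics/scene3c.png

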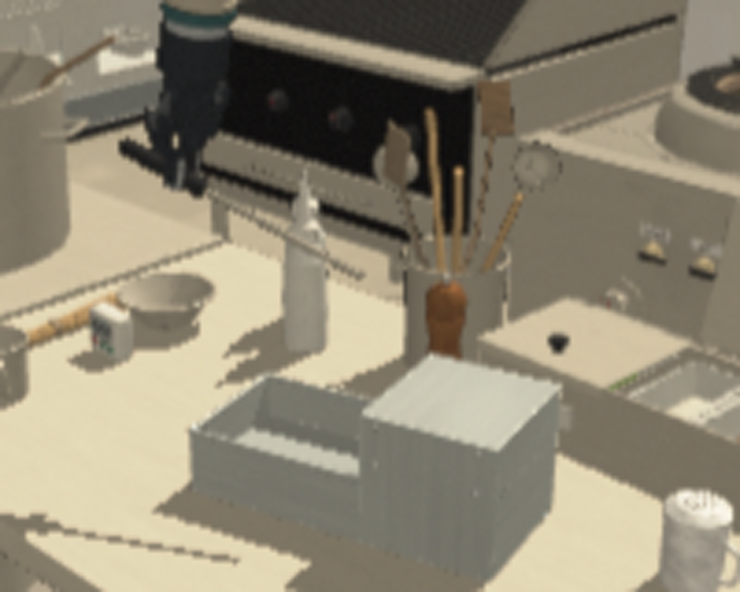

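The rod tip is at (363,277), where predicted, so its z is about 252 mm and well above the required 201 mm. The drawer is flush and the worktop is undisturbed.

```bash
python3 -c "
from h import *
print(finish_job())"
```

```text
the job is handed in; nothing more can be done
None
```

I pushed the drawer home to its stop and handed the job in with the steel held still in the gripper, its lowest point about 9 cm above the top of the chest; the other things on the worktop look unmoved in the last picture.

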